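# Clip the roll-up door's pull handle onto its eye

## Task

Clip the garage-door pull onto the staple eye on the bench: press the snap hook's sprung gate against either leg until the leg is inside, then draw the pull back so that the gate snaps shut behind it. Keep drawing, and the eye comes along in its track to the near end: hold a definite but gentle tug there by the grip, about 10 newtons, for a moment, to feel that it is home and holds; do not yank or force anything. Then let go, with the pull clipped on and lying flat on the bench, and leave the other loose things where they are.

Things in the scene. Friction and masses are not known exactly. Their poses are not given: they have to be found in the camera images.
- grip_centre (a point): the door pull's black block grip, 56 mm along its x, 22 mm across its y, 30 mm high, lying flat on the bench; 0.22 kg with its hook. This point is the grip's centre, 15 mm above its underside; x points to the hook, y to the gate's side, z up. The positions given in the frame of the pull below are from this point
- mouth (a point): the middle of the hook's mouth, on the shut gate, at x = 73, y = 15 mm from grip_centre, same axes. The gate (on the +y side) closes the mouth from its hinge at x = 38 to its tip at x = 84 mm; a leg enters best within 3 mm of this point in x. The nose is passed when the leg's axis is in at y below 6 mm (0 to 3 is good); the spine is met at y = -9 mm
- crook (a point): where a leg's axis lies when pulled home in the hook's front crook, at x = 91, y = 0 mm from grip_centre, same axes. With the leg in through the mouth and still holding the gate open, drawing the pull back along its -x slides the leg off the gate's tip to here, and the gate springs shut behind it; from there the crook drags the eye along its track
- gate (a joint): angle of the sprung gate (6 mm bar, 46 mm long) about its upright hinge: 0 shut, grows to 0.75 as it is pressed inwards; it springs shut by itself and takes about 1 N (starting) to 3 N (leg inside) at the leg
- leg_right (a point): the eye's right leg (at -y of the eye): point on its axis 20 mm above the bench; axes as eye
- leg_left (a point): the eye's left leg (at +y of the eye): point on its axis 20 mm above the bench; axes as eye
- eye: the rigid eye: upright U staple of 8 mm bar, legs 50 mm apart along its y, crown 57 mm above the bench. Origin mid-way between the legs at bench height; x along its track, away from the robot. It slides in the track with 2-4 N drag, 0 to 40 mm towards -x to a hard stop whose place is not measured. Track 96 wide, 8 mm high: keep the grip over that height until the eye is home, when its end is 35 mm from the legs
- pull: the whole door pull; origin under the grip's centre, on its underside, axes as grip_centre. The snap hook is one flat level loop of 8 mm round steel bar, 15 mm above the underside: spine along y = -17, front bar at x = 99 (outer end 103), nose on the +y side coming back to a round end at x = 85, y = 15; 38 mm wide, all in mm
- scraper: Bystander: putty scraper lying flat: wooden grip 105 mm, steel blade 75 mm wide, about 210 mm long in all along its x; origin at the bench, near where blade and grip meet
- mallet: Bystander: plastic mallet lying on the bench, 250 mm long along its x (head at +x, 85 mm across, 52 mm high); origin at the bench under the handle
- step_gauge: Bystander: aluminium stair-shaped step gauge, 70 x 32 mm, 38 mm high at its +x end, origin at the centre of its underside
- screw_jar: Bystander: closed glass jar, 52 mm across, 62 mm high, origin at the centre of its underside
- tape_roll: Bystander: flat grey disc-shaped case, 90 mm across, 24 mm high, origin at the centre of its underside
There are look-alikes about, which are no part of the job. What is shaped like the pull but orange or yellow is not meant.

How it is judged:
By the outcome, as a careful person would: the job done as asked, in the order asked, and still so for the second after the job is handed in, with the robot touching nothing.
It also fails if it takes over 72 s, if anything falls off the work surface, if the arm or the gripper's body presses on something with over 40 N, if the wrist force passes 120 N, or if a joint passes its speed limit or range.

## Robot

A 6-joint arm with a two-finger parallel gripper is mounted at the origin on the work surface. World frame = base frame: x ahead of the robot, y to its left, z up, the work surface at z = 0. Lengths are in m, angles in rad, forces in N, time in s.
With the tool pointing down it reaches from about 0.25 to 0.85 m from the base axis. Payload 12.5 kg.
Tool frame: the origin (TCP) lies at the very end of the fingers, on their centre line; the grasp point (between the pads) lies 19 mm behind it; z points along the fingers, y is the direction in which the jaws open and shut (so a half turn about z gives the same grasp; the last joint's range is limited). The gripper opens to 93 mm and grips with 3 to 60 N. Pads are 15 mm wide; open, the fingers measure 128 mm over their backs; the gripper's body (75 mm by 188 mm) begins 65 mm behind the grasp point.
Start: joints at [-1.247, 0.351, 1.652, -0, 1.139, -0.085], TCP at [0.219, -0.505, 0.188] pointing down, gripper open.
Joint ranges: [-2.75, 2.75], [-0.79, 2.1], [0.01, 2.65], [-1.57, 4.71], [0.07, 3.14], [-2.87, 2.87]. Speed limits (rad/s): [2.22, 2.22, 2.79, 3.14, 3.14, 3.14].

## Interface

Orientations are given as a unit quaternion [w, x, y, z].
In Python, from rig import env gives the robot as it stands.
- The arm moves only by the shell command python3 -m handwheel 'ROWS' [FORCE]. ROWS is JSON, a list of rows, each a list of 3 entries, a list of its own where there are three numbers: the gripper's target within -1 to 1 (shut at 1, half-way at 0, fully open at -1), then the shift along the tool's x, y, z each as a share of 750 mm, from -1 to 1, then the turn about the tool's z as a share of 180 degrees, from -1 to 1. In form: [[gripper, [dx, dy, dz], twist], ...]. A call has exactly 8 rows; each row shifts and turns the pose as measured when the row begins, along the tool's axes as they then stand; what a row does not reach is not made up. A row lasts 1/8 s, in which the tool goes at most 62.5 mm and 10.7 degrees, less where a joint would pass 70% of its speed; a pose out of reach is approached as far as the arm can. A call with a number of a shift or a turn outside -1 to 1 is refused whole. A call with a gripper value outside its range is refused whole. The fingers move at their own pace and stop on an object; FORCE is the grip in N (left out, the last holds). Time passes only in rows, so rows that do not move let the fingers close, or fill a call up. It gives the time, the measured TCP pose, the force and the opening at its end, in the units of the state.
- env.observe(): the state, without advancing time (a new reading comes with each control period).
- env.snapshot(name): name is "side" or "top" or "wrist"; returns a dict with "pixels" (420x560x3 uint8, red, green, blue), "vfov" (degrees; the focal length in pixels is half the picture's height over the tangent of half this angle, whatever the lens; pixels are square), "cx", "cy" (the principal point, pixels), "cam_to_world" (4x4, takes a point from camera to world coordinates). Camera axes: x right, y up, looking along -z (the intrinsics and any distortion apply to the point x, -y, -z); pixel columns grow to the right and rows downward; lengths in m; the calibration is good to about 2 mm. A picture is of the moment at which its call begins. There is no depth.
- env.hand_in(): hands the job in, once; it reports no verdict.
The state is a dict: "t": time; "joint_pos": joint angles; "qd": joint speeds; "joint_torque": joint torques, N m; "tcp_pos": TCP position; "orientation": TCP orientation; "wrist_force": force on the tool from outside, world axes, zero at the start; "moment": the same for the moment, N m; "gripper_width": finger opening in m.
Only numpy, scipy, OpenCV 4.12 (cv2) and the standard library are available. Lean on these libraries where they do the work, as an engineer would, in place of code of your own. Each camera call takes 0.05 s, during which the arm holds its last target. There are 200 camera calls.

## Working session

There is one attempt and no reset: what is moved stays moved. The work goes in short steps, Python scripts to look and compute and a shell command to move; the robot and the scene stay as the last step left them, time stands still between calls to the robot, and variables do not carry over. Pictures are saved under pics/ and viewed, about 8 in all and at most 12, crops included, and the job is handed in when it is done.

```bash
mkdir -p pics; ls; cat > h.py <<'E'
import numpy as np, cv2
from rig import env
from scipy.spatial.transform import Rotation as R
def snap(n,fn=None):
    s=env.snapshot(n)
    if fn: cv2.imwrite('pics/'+fn,s['pixels'][:,:,::-1])
    return s
def ray(s,u,v):
    f=s['pixels'].shape[0]/2/np.tan(np.radians(s['vfov'])/2)
    d=np.array([(u-s['cx'])/f,-(v-s['cy'])/f,-1.]); M=np.array(s['cam_to_world'])
    return M[:3,3],M[:3,:3]@d
def onplane(s,u,v,z):
    o,d=ray(s,u,v); return o+d*(z-o[2])/d[2]
def proj(s,p):
    f=s['pixels'].shape[0]/2/np.tan(np.radians(s['vfov'])/2)
    M=np.array(s['cam_to_world']); c=M[:3,:3].T@(np.array(p)-M[:3,3])
    return s['cx']+f*c[0]/-c[2], s['cy']-f*c[1]/-c[2]
E
python3 - <<'E'
from h import *
for n in ['top','side','wrist']:
    s=snap(n,n+'0.png'); print(n,{k:v for k,v in s.items() if k!='pixels'})
print(env.observe())
a=cv2.imread('pics/top0.png');b=cv2.imread('pics/side0.png')
E
```

```text
pics
top {'vfov': 47.460699505457, 'cx': 269.4272499779317, 'cy': 212.91547729528295, 'cam_to_world': array([[-1.87410412e-03,  9.95229553e-01, -9.75429386e-02,
         4.56941690e-01],
       [-9.99863495e-01, -3.46617149e-03, -1.61548137e-02,
        -3.37535767e-04],
       [-1.64158486e-02,  9.74993477e-02,  9.95100195e-01,
         1.10402570e+00],
       [ 0.00000000e+00,  0.00000000e+00,  0.00000000e+00,
         1.00000000e+00]])}
side {'vfov': 54.032190506775606, 'cx': 276.2831055612255, 'cy': 207.9333994206269, 'cam_to_world': array([[-0.97995607,  0.15305502, -0.12751572,  0.42866338],
       [-0.19799981, -0.67775324,  0.70812895,  0.63016618],
       [ 0.0219585 ,  0.71918336,  0.69447327,  0.66192913],
       [ 0.        ,  0.        ,  0.        ,  1.        ]])}
wrist {'vfov': 58.715706111536406, 'cx': 277.48176627133665, 'cy': 200.77373086590083, 'cam_to_world': array([[ 3.97512687e-01,  8.82750575e-01,  2.50469729e-01,
         2.87767709e-01],
       [-9.17596275e-01,  3.82672562e-01,  1.07604767e-01,
        -4.74472863e-01],
       [-8.59723332e-04, -2.72604351e-01,  9.62125838e-01,
         3.83585165e-01],
       [ 0.00000000e+00,  0.00000000e+00,  0.00000000e+00,
         1.00000000e+00]])}
{'t': 0.15, 'joint_pos': array([-1.24658843e+00,  3.51117960e-01,  1.65224369e+00,  3.14331559e-06,
        1.13906653e+00, -8.45925836e-02]), 'qd': array([-2.56132976e-04, -2.33264828e-03, -8.73853179e-04, -7.25139016e-05,
        5.18065481e-04, -7.02516750e-04]), 'joint_torque': array([ 3.83101924e-04, -4.97464049e+01, -2.85345483e+01,  6.98362291e-02,
        2.45330011e-02, -8.08165805e-05]), 'tcp_pos': array([ 0.21857244, -0.50441252,  0.18743479]), 'orientation': array([-4.14940813e-04,  9.79182948e-01,  2.02979262e-01, -4.85148423e-05]), 'wrist_force': array([ 0.11118195, -0.32959435, -0.37784427]), 'moment': array([0.00024705, 0.02836408, 0.01691661]), 'gripper_width': 0.09307561683494645}
```

View pics/top0.png

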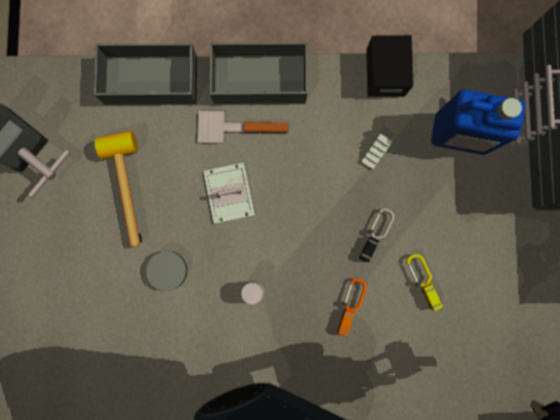

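View pics/side0.png

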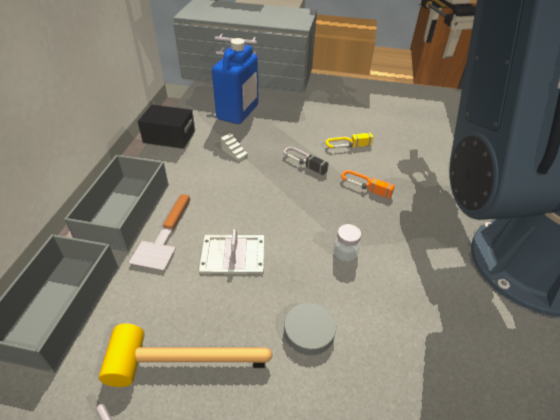

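The black pull at top-view (372,238) is the one meant. The orange (352,307) and yellow (424,281) pulls are look-alikes. The eye is on the white plate at (229,193). I'll confirm both in one enlarged crop.

```bash
python3 - <<'E'
import cv2,numpy as np
a=cv2.imread('pics/top0.png');b=cv2.imread('pics/side0.png')
def c(i,x,y,w,h): return cv2.resize(i[y:y+h,x:x+w],(400,300),interpolation=cv2.INTER_CUBIC)
cv2.imwrite('pics/crop0.png',np.vstack([np.hstack([c(a,335,200,80,60+10-10),c(a,189,163,80,60)]),np.hstack([c(b,270,130,80,60),c(b,192,222,80,60)])]))
E
```

```text
(no output)
```

View pics/crop0.png

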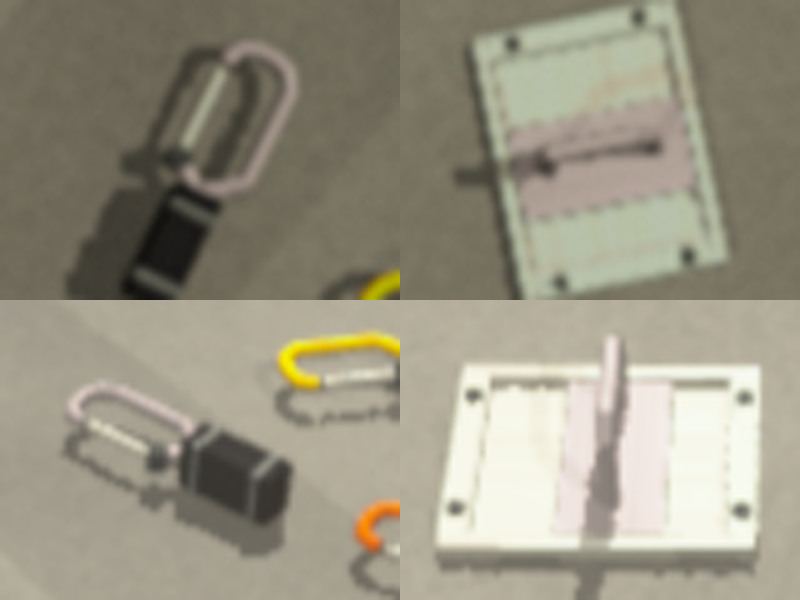

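```bash
cat > m0.py <<'E'
from h import *
s=snap('top'); hsv=cv2.cvtColor(s['pixels'],cv2.COLOR_RGB2HSV); v=hsv[:,:,2]
def comp(m,box):
    x,y,w,h=box; M=np.zeros_like(v); M[y:y+h,x:x+w]=m[y:y+h,x:x+w]*255
    n,l,st,c=cv2.connectedComponentsWithStats(M.astype(np.uint8)); k=1+np.argmax(st[1:,4]); return np.argwhere(l==k)[:,::-1].astype(np.float32)
def yaw(r): # long edge direction corners
    return r
g=comp((v<48),(345,205,55,65)); r=cv2.minAreaRect(g); P=[onplane(s,*p,.03)[:2] for p in cv2.boxPoints(r)]
print('grip',len(g),r,np.round(P,3).tolist(),'c',onplane(s,*r[0],.028))
print('hooktip',onplane(s,389.5,208.5,.015))
t=comp((v>115),(190,155,80,75)); r=cv2.minAreaRect(t); P=np.array([onplane(s,*p,.008)[:2] for p in cv2.boxPoints(r)]);print('track',len(t),r,np.round(P,3).tolist(),P.mean(0))
for n,p in dict(l=(189+540/5,163+152/5),r=(189+657/5,163+145/5)).items(): print(n,onplane(s,*p,.057))
for n,p in dict(jar=(252,293),yellowhook=(412,258),orange=(358,281)).items(): print(n,onplane(s,*p,.03))
E
python3 m0.py
```

```text
grip 197 ((367.8999938964844, 249.20001220703125), (10.733125686645508, 24.59674644470215), 26.56505012512207) [[0.461, -0.18], [0.51, -0.205], [0.499, -0.226], [0.45, -0.201]] c [ 0.48000831 -0.2032544   0.028     ]
hooktip [ 0.57286756 -0.25690162  0.015     ]
track 5691 ((229.5, 192.0), (74.0, 79.0), 90.0) [[0.701, 0.203], [0.7, 0.018], [0.527, 0.019], [0.528, 0.201]] [0.6140924  0.11008956]
l [ 0.6026845  -0.04434566  0.057     ]
r [ 0.60558823 -0.09599724  0.057     ]
jar [0.38338151 0.05620035 0.03      ]
yellowhook [ 0.46019466 -0.30037733  0.03      ]
orange [ 0.40955839 -0.17941118  0.03      ]
```

```bash
python3 -m handwheel '[[0,[0,0,0],0.057],[0,[0,0,0],0.057],[0,[0,0,0],0.057],[0,[0,0,0],0.057],[0,[0,0,0],0.057],[0,[0.02,-0.075,0],0],[0,[0.02,-0.075,0],0],[0,[0.02,-0.075,0],0]]' 20; python3 -m handwheel '[[0,[0.02,-0.075,0],0],[0,[0.02,-0.075,0],0],[0,[0.02,-0.075,0],0],[0,[0.02,-0.07,0],0],[0,[0,0,0],0],[0,[0,0,0],0],[0,[0,0,0],0],[0,[0,0,0],0]]'; python3 - <<'E'
from h import *
snap('wrist','w1.png'); o=env.observe(); print(o['tcp_pos'],R.from_quat(np.roll(o['orientation'],-1)).as_matrix()[:,0])
E
```

```text
t: 1.2
tcp_pos: [0.3418, -0.3784, 0.1863]
orientation: [-0.001, 0.966, -0.259, -0.001]
wrist_force: [0.6, 0.4, -0.4]
gripper_width: 0.0465
t: 2.2
tcp_pos: [0.5089, -0.2097, 0.1861]
orientation: [-0.001, 0.966, -0.258, -0.001]
wrist_force: [0.7, 0.9, 0.1]
gripper_width: 0.0464
[ 0.50889165 -0.20975315  0.18611495] [ 0.86700841 -0.4982867  -0.00260631]
```

View pics/w1.png

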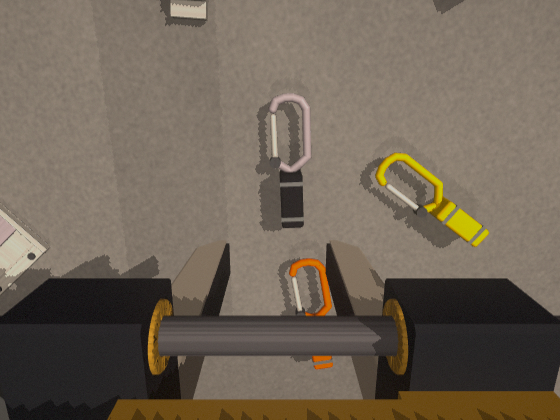

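The wrist view shows the black pull: grip at (292,198), hook tip at (290,95), and the white gate on the left at (274,135). The orange pull is at (310,290) and the yellow one at (430,200). Next I'll measure the grip, hook and track.

```bash
cat > m1.py <<'E'
from h import *
s=snap('wrist'); hsv=cv2.cvtColor(s['pixels'],cv2.COLOR_RGB2HSV); v=hsv[:,:,2]
def comp(m,box):
    x,y,w,h=box; M=np.zeros_like(v); M[y:y+h,x:x+w]=m[y:y+h,x:x+w]*255
    M=cv2.morphologyEx(M,cv2.MORPH_CLOSE,np.ones((5,5)))
    n,l,st,c=cv2.connectedComponentsWithStats(M.astype(np.uint8)); k=1+np.argmax(st[1:,4]); return np.argwhere(l==k)[:,::-1].astype(np.float32)
print(v[200,270:315:2])
def W(pts,z): return np.array([onplane(s,*p,z)[:2] for p in pts])
g=comp(v<45,(265,164,50,70)); r=cv2.minAreaRect(g); B=cv2.boxPoints(r); print(r); P=W(B,.03); print(np.round(P,4).tolist(), 'c',P.mean(0), [np.hypot(*(P[i]-P[i-1])).round(4) for i in range(4)])
h=comp((v>120),(262,90,55,85)); r=cv2.minAreaRect(h); B=cv2.boxPoints(r); P=W(B,.015); print(r,np.round(P,4).tolist(),'c',P.mean(0),[np.hypot(*(P[i]-P[i-1])).round(4) for i in range(4)])
e=P[np.argsort(P[:,0])]; 
E
python3 m1.py
cat > m2.py <<'E'
from h import *
s=snap('top')
from m2b import *
E
python3 - <<'E'
from h import *
s=snap('top')
for n,p in dict(a=(189+75/5,163+35/5),b=(189+272/5,163),c=(189+330/5,163+260/5),d=(189+130/5,163+300/5)).items(): print(n,onplane(s,*p,.008))
for n,p in dict(l=(217,193),r=(240.5,192)).items(): print(n,onplane(s,*p,.057))
for n,p in dict(c=(248,212)).items(): print(n,onplane(s,*p,.008))
E
```

```text
[ 95  92  95  93  93  75  41  46  47  45  47  45  46  48  44  48  47 135
 141 138 139 141 135]
((291.19384765625, 201.48924255371094), (28.06783103942871, 21.411426544189453), 86.8201675415039)
[[0.4974, -0.2058], [0.4881, -0.2243], [0.4623, -0.2119], [0.4718, -0.1929]] c [ 0.47993001 -0.20870059] [np.float64(0.0287), np.float64(0.0208), np.float64(0.0287), np.float64(0.0212)]
((289.0, 132.0), (84.0, 54.0), 90.0) [[0.5851, -0.2368], [0.5598, -0.2809], [0.4887, -0.2427], [0.5156, -0.1958]] c [ 0.5372974 -0.239041 ] [np.float64(0.0807), np.float64(0.0509), np.float64(0.0807), np.float64(0.0541)]
a [0.66544281 0.16982685 0.008     ]
b [0.68152995 0.07793002 0.008     ]
c [0.55966402 0.05073567 0.008     ]
d [0.54145643 0.14298237 0.008     ]
l [0.60431577 0.13275184 0.057     ]
r [0.60633212 0.08063448 0.057     ]
c [0.56667276 0.06690782 0.008     ]
```

```bash
python3 - <<'E'
from h import *
s=snap('wrist')
t=onplane(s,290,95,.017); f=onplane(s,290.8,170,.03); b=onplane(s,291.8,226,.03)
print(t,f,b,(f+b)/2)
c=np.array([.4805,-.2085,0]); d=t-c; print(np.degrees(np.arctan2(d[1],d[0])),np.hypot(*d[:2]))
o=env.observe(); M=R.from_quat(np.roll(o['orientation'],-1)).as_matrix(); p=o['tcp_pos']; print(M.round(4))
print('tool shift to centre',M.T@(np.array([.4805,-.2085,.004])-p), 'yaw',np.degrees(np.arctan2(M[1,0],M[0,0])))
E
```

```text
[ 0.56835903 -0.25706372  0.017     ] [ 0.50791262 -0.22351355  0.03      ] [ 0.45777336 -0.19652694  0.03      ] [ 0.48284299 -0.21002024  0.03      ]
-28.93144238527028 0.10038746706627093
[[ 0.8674 -0.4976 -0.0016]
 [-0.4976 -0.8674  0.0024]
 [-0.0026 -0.0013 -1.    ]]
tool shift to centre [-0.02486076  0.01384306  0.18214704] yaw -29.843584779106475
```

```bash
python3 -m handwheel '[[0,[-0.033,0.018,0],-0.006],[0,[0,0,0.04],0],[0,[0,0,0.04],0],[0,[0,0,0.04],0],[0,[0,0,0.04],0],[0,[0,0,0.03],0],[0,[0,0,0],0],[0,[0,0,0],0]]' 25; python3 - <<'E'
from h import *
s=snap('wrist','w2.png'); o=env.observe(); M=R.from_quat(np.roll(o['orientation'],-1)).as_matrix(); p=o['tcp_pos']
print('tool shift to centre',M.T@(np.array([.481,-.2088,.004])-p), 'yaw',np.degrees(np.arctan2(M[1,0],M[0,0])),p)
E
```

```text
t: 3.4
tcp_pos: [0.4808, -0.2102, 0.0416]
orientation: [-0.0, 0.969, -0.249, 0.001]
wrist_force: [0.7, -1.3, 1.1]
gripper_width: 0.0465
tool shift to centre [-0.00054321 -0.00127052  0.03767626] yaw -28.830196981181267 [ 0.48078179 -0.2101882   0.04167539]
```

View pics/w2.png

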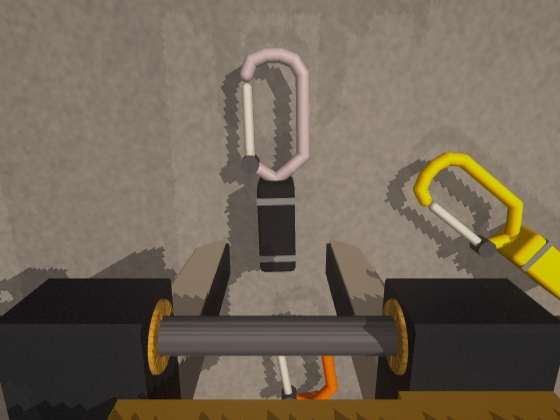

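```bash
python3 - <<'E'
from h import *
s=snap('wrist'); o=env.observe(); M=R.from_quat(np.roll(o['orientation'],-1)).as_matrix(); p=o['tcp_pos']
for q in [(276,181,.03),(278,268,.03),(259,225,.03),(295,225,.03),(275,50,.017),(247,125,.017)]:
    print(q,(M.T@(onplane(s,*q)-p)*1000).round(1))
E
```

```text
(276, 181, 0.03) [28.2 -0.6 11.8]
(278, 268, 0.03) [-26.1   0.5  11.7]
(259, 225, 0.03) [  1.6 -10.7  11.8]
(295, 225, 0.03) [ 1.6 10.5 11.7]
(275, 50, 0.017) [99.3 -1.1 25. ]
(247, 125, 0.017) [ 58.6 -17.5  24.9]
```

```bash
python3 -m handwheel '[[0,[0,0,0.025],0],[0,[0.0005,0,0.02],0],[0,[0,0,0.004],0],[0,[0,0,0],0],[1,[0,0,0],0],[1,[0,0,0],0],[1,[0,0,0],0],[1,[0,0,0],0]]' 30
```

```text
t: 4.5
tcp_pos: [0.4837, -0.2117, 0.0077]
orientation: [0.0, 0.969, -0.249, 0.004]
wrist_force: [0.8, -0.2, -0.1]
gripper_width: 0.0112
```

```bash
python3 - <<'E'
from h import *
s=snap('wrist','w3.png'); o=env.observe(); print(o['gripper_width'],o['tcp_pos'],o['wrist_force'])
E
```

```text
0.006903829720427145 [ 0.48368815 -0.21164606  0.00768715] [ 0.7886371  -0.62387175 -0.14945291]
```

View pics/w3.png

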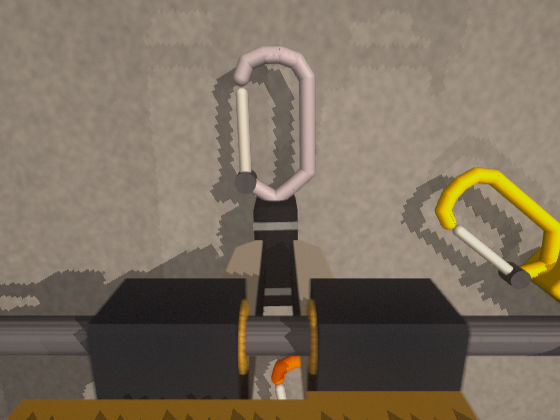

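```bash
python3 - <<'E'
from h import *
s=snap('wrist','w4.png'); o=env.observe(); M=R.from_quat(np.roll(o['orientation'],-1)).as_matrix(); p=o['tcp_pos']; print(p,o['gripper_width'],s['cam_to_world'][:3,3],s['cx'],s['cy'],s['vfov'])
for q in [(0,0,0),(0,23,0),(7.5,23,0),(7.5,23,-19),(0,0,-19),(7.5,3,0),(7.5,11,-5)]:
    print(q,np.round(proj(s,p+M@(np.array(q)/1000)),1))
E
```

```text
[ 0.48365794 -0.21163991  0.00766363] 0.0038301174427048273 [ 0.54811452 -0.24756665  0.20455397] 277.48176627133665 200.77373086590083 58.715706111536406
(0, 0, 0) [277.1 234.9]
(0, 23, 0) [318.1 234.9]
(7.5, 23, 0) [318.5 222.2]
(7.5, 23, -19) [322.5 234.5]
(0, 0, -19) [277.1 248.3]
(7.5, 3, 0) [282.5 222.2]
(7.5, 11, -5) [297.4 225.3]
```

View pics/w4.png

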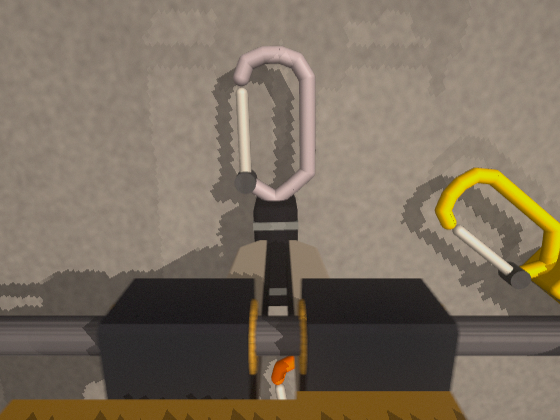

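The fingers shut without resistance to 4 mm, and their tips appear at row 240 where the TCP should project near 222–235. That suggests they closed above the grip. I'll check the tip height in the side view.

```bash
python3 - <<'E'
from h import *
s=snap('side'); o=env.observe(); p=o['tcp_pos']; u,v=proj(s,p); print(u,v,p,o['gripper_width'])
im=s['pixels'][:,:,::-1].copy(); x,y=int(u)-50,int(v)-55
c=cv2.resize(im[y:y+75,x:x+100],(800,600),interpolation=cv2.INTER_CUBIC)
for z in (0.0077,.0277,.0377):
    a,b=proj(s,[p[0],p[1],z]); cv2.circle(c,(int((a-x+.5)*8),int((b-y+.5)*8)),4,(0,0,255),-1)
cv2.imwrite('pics/s1.png',c)
E
```

```text
314.6239593084105 165.72975606421684 [ 0.48362614 -0.21162284  0.0076117 ] 0.001521613184723608
```

View pics/s1.png

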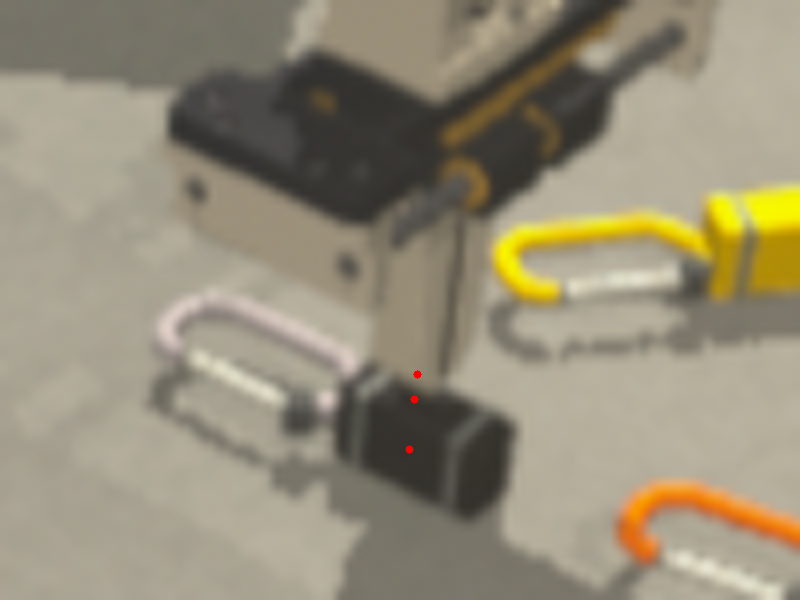

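The side crop shows the closed fingertips resting just above the grip's top (crop (415,385), about z≈0.033), while the reported TCP z is 0.008. So the fingers effectively end about 25 mm short of the reported TCP. I'll open, go lower in small steps while watching the force, and grasp again.

```bash
python3 -m handwheel '[[0,[0,0,-0.002],0],[0,[-0.003,0,0],0],[0,[0,0,0],0],[0,[0,0,0],0],[0,[0,0,0],0],[0,[0,0,0.012],0],[0,[0,0,0.006],0],[0,[0,0,0],0]]' 30;  python3 -m handwheel '[[0,[0,0,0.006],0],[0,[0,0,0.006],0],[0,[0,0,0],0],[0,[0,0,0],0],[0,[0,0,0],0],[0,[0,0,0],0],[0,[0,0,0],0],[0,[0,0,0],0]]'
```

```text
t: 5.65
tcp_pos: [0.4814, -0.2104, -0.0056]
orientation: [0.0, 0.969, -0.249, 0.004]
wrist_force: [0.0, -0.2, 0.3]
gripper_width: 0.0466
t: 6.65
tcp_pos: [0.4817, -0.2105, -0.015]
orientation: [0.0, 0.969, -0.249, 0.004]
wrist_force: [0.1, -0.1, -0.2]
gripper_width: 0.0466
```

```bash
python3 -m handwheel '[[0,[0,0,0.004],0],[0,[0,0,0],0],[1,[0,0,0],0],[1,[0,0,0],0],[1,[0,0,0],0],[1,[0,0,0],0],[1,[0,0,0],0],[1,[0,0,0],0]]' 30;  python3 - <<'E'
from h import *
s=snap('wrist','w5.png'); o=env.observe(); p=o['tcp_pos']; print(o['gripper_width'],p,o['wrist_force'])
q=s['pixels'][20:270,150:430]; s=snap('side'); u,v=proj(s,p+[0,0,.026]); x,y=int(u)-50,int(v)-55
c=np.hstack([cv2.resize(q,(440,393)),cv2.resize(s['pixels'][y:y+100,x:x+90],(354,393),interpolation=cv2.INTER_CUBIC)])
cv2.imwrite('pics/c5.png',c[:,:,::-1])
E
```

```text
t: 7.65
tcp_pos: [0.4817, -0.2105, -0.0182]
orientation: [0.0, 0.969, -0.249, 0.004]
wrist_force: [0.0, 0.0, -0.7]
gripper_width: 0.0219
0.02199527626422058 [ 0.4817106  -0.21049829 -0.01819715] [ 0.18759113 -0.19805473  0.09140938]
```

View pics/c5.png

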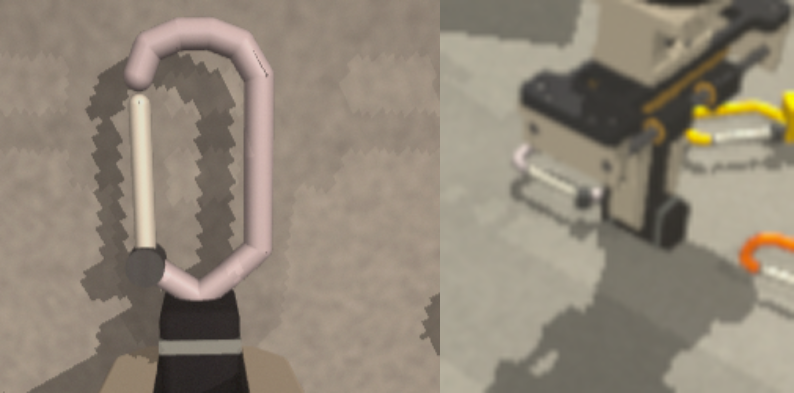

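The pull is held: opening 22 mm, jaws straddling the block, hook straight ahead in the tool frame. Now I'll lift, turn to about +11°, and move to the right of the right leg.

```bash
python3 -m handwheel '[[1,[0,0,-0.03],0],[1,[0,0,-0.023],0],[1,[0,0,0],-0.055],[1,[0,0,0],-0.055],[1,[0,0,0],-0.055],[1,[0,0,0],-0.055],[1,[0,0,0],0],[1,[0,0,0],0]]' 30;  python3 -m handwheel '[[1,[0.02,-0.04,0],0],[1,[0.02,-0.04,0],0],[1,[0.02,-0.04,0],0],[1,[0.02,-0.04,0],0],[1,[0.02,-0.04,0],0],[1,[0.02,-0.04,0],0],[1,[0,0,0],0],[1,[0,0,0],0]]'
python3 - <<'E'
from h import *
s=snap('wrist','w6.png'); o=env.observe(); M=R.from_quat(np.roll(o['orientation'],-1)).as_matrix(); print(o['tcp_pos'],o['gripper_width'],np.degrees(np.arctan2(M[1,0],M[0,0])))
E
```

```text
t: 8.75
tcp_pos: [0.4802, -0.2098, 0.0235]
orientation: [0.001, 0.995, 0.102, 0.003]
wrist_force: [0.2, 0.1, -2.5]
gripper_width: 0.0216
t: 9.75
tcp_pos: [0.5351, -0.0107, 0.0239]
orientation: [0.001, 0.996, 0.089, 0.003]
wrist_force: [-0.2, -0.6, -2.3]
gripper_width: 0.0215
[ 0.53513144 -0.01078415  0.02389242] 0.021439710396562808 10.177456307950948
```

View pics/w6.png

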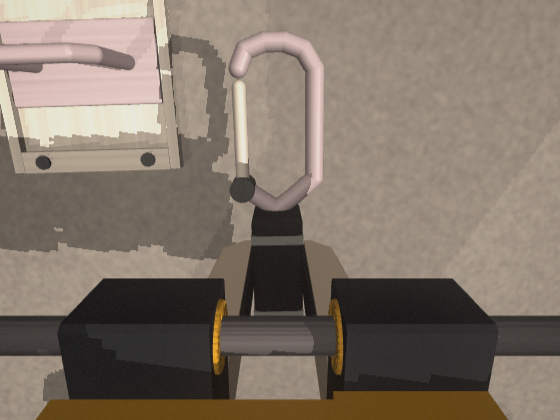

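```bash
python3 - <<'E'
from h import *
s=snap('wrist'); o=env.observe(); M=R.from_quat(np.roll(o['orientation'],-1)).as_matrix(); p=o['tcp_pos']
zh=p[2]+.018+.015; print('hook z',zh)
F=np.diag([1,-1,1])
def L(u,v,z,n): w=onplane(s,u,v,z); print(n,w.round(4),'pull frame mm',((F@(M.T@(w-p)))*1000).round(1)[:2])
L(278,33,zh,'front outer(103,0)'); L(237,76,zh,'nose end/gate tip (85,15)'); L(316,130,zh,'spine (.,-17)'); L(242,188,zh,'hinge(38,~15)')
L(130,62,.008,'leg base'); L(120,57,.02,'leg 20'); L(160,60,.008,'carriage mid right'); L(15,63,.008,'carriage mid left')
L(75,52,.053,'crown corner?')
q=s['pixels'][35:80,60:175]; cv2.imwrite('pics/c6.png',cv2.resize(q[:,:,::-1],(800,313),interpolation=cv2.INTER_CUBIC))
top=snap('top'); 
E
```

```text
hook z 0.05691223404208676
front outer(103,0) [0.6329 0.0067 0.0569] pull frame mm [99.6 -0. ]
nose end/gate tip (85,15) [0.6136 0.0205 0.0569] pull frame mm [83. 17.]
spine (.,-17) [ 0.5978 -0.0164  0.0569] pull frame mm [ 60.9 -16.5]
hinge(38,~15) [0.5666 0.0112 0.0569] pull frame mm [35.1 16.2]
leg base [0.6122 0.0831 0.008 ] pull frame mm [92.4 79.1]
leg 20 [0.6135 0.0837 0.02  ] pull frame mm [93.8 79.4]
carriage mid right [0.6161 0.0675 0.008 ] pull frame mm [93.4 63. ]
carriage mid left [0.6009 0.1436 0.008 ] pull frame mm [ 91.9 140.6]
crown corner? [0.6112 0.0891 0.053 ] pull frame mm [92.7 85. ]
```

View pics/c6.png

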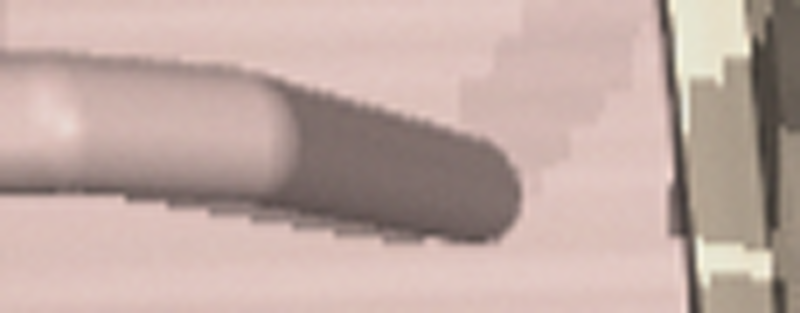

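The leg's foot is at wrist-view (130,62), and its carriage is square to a yaw of about 12°. In the pull's frame that puts the leg near x≈95, y≈78 mm. I'll turn 2°, lower to a 20 mm underside, and stand off with the leg about 35 mm to the side of the mouth.

```bash
python3 -m handwheel '[[1,[0,0,0.015],-0.011],[1,[0,0,0.014],0],[1,[0.016,-0.02,0],0],[1,[0.017,-0.02,0],0],[1,[0,-0.013,0],0],[1,[0,0,0],0],[1,[0,0,0],0],[1,[0,0,0],0]]' 30
python3 - <<'E'
from h import *
s=snap('wrist','w7.png'); o=env.observe(); M=R.from_quat(np.roll(o['orientation'],-1)).as_matrix(); print(o['tcp_pos'],o['gripper_width'],np.degrees(np.arctan2(M[1,0],M[0,0])))
q=s['pixels'][0:225,150:450]; cv2.imwrite('pics/c7.png',cv2.resize(q[:,:,::-1],(800,600),interpolation=cv2.INTER_CUBIC))
E
```

```text
t: 10.9
tcp_pos: [0.5517, 0.0351, 0.0002]
orientation: [0.001, 0.994, 0.106, 0.003]
wrist_force: [-0.5, 0.3, -1.9]
gripper_width: 0.0216
[5.51750504e-01 3.50995188e-02 2.23784995e-04] 0.02209130782458779 12.209540423307141
```

View pics/c7.png

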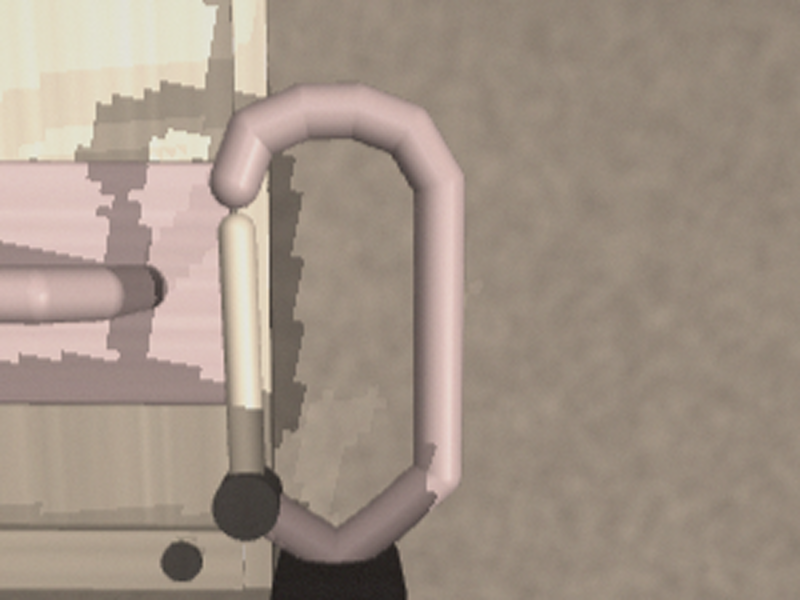

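The leg at hook height is at crop (125,289), level with x≈72 mm on the gate (tip at row 213, hinge at row 505), which is right at the mouth. It lies about 18 mm off the gate, so the pull has to move about 31 mm sideways.

```bash
python3 -m handwheel '[[1,[-0.001,-0.006,0],0],[1,[0,-0.006,0],0],[1,[0,-0.006,0],0],[1,[0,-0.005,0],0],[1,[0,-0.004,0],0],[1,[0,-0.004,0],0],[1,[0,0,0],0],[1,[0,0,0],0]]' 30; python3 - <<'E'
from h import *
o=env.observe(); M=R.from_quat(np.roll(o['orientation'],-1)).as_matrix(); p=o['tcp_pos']
print('moved tool mm',(M.T@(p-[.5517505,.0350995,.0002238])*1000).round(1),'F tool',(M.T@o['wrist_force']).round(1),o['moment'].round(2),np.degrees(np.arctan2(M[1,0],M[0,0])))
E
```

```text
t: 11.95
tcp_pos: [0.5459, 0.0585, 0.0003]
orientation: [0.002, 0.994, 0.106, 0.003]
wrist_force: [-0.2, -1.8, -3.0]
gripper_width: 0.0216
moved tool mm [ -0.8 -24.1  -0.2] F tool [-0.6  1.7  3. ] [-0.37  0.08 -0.15] 12.150715306090293
```

```bash
cat > f.py <<'E'
from h import *
o=env.observe(); M=R.from_quat(np.roll(o['orientation'],-1)).as_matrix(); p=o['tcp_pos']
print('moved tool mm',(M.T@(p-[.5517505,.0350995,.0002238])*1000).round(1),'F tool',(M.T@o['wrist_force']).round(1),o['moment'].round(2),'yaw',np.degrees(np.arctan2(M[1,0],M[0,0])).round(2),o['gripper_width'].round(4))
E
python3 -m handwheel '[[1,[0,-0.003,0],0],[1,[0,-0.003,0],0],[1,[0,-0.003,0],0],[1,[0,-0.001,0],0],[1,[0,0,0],0],[1,[0,0,0],0],[1,[0,0,0],0],[1,[0,0,0],0]]' 30; python3 f.py
python3 - <<'E'
from h import *
s=snap('wrist','w8.png'); v=cv2.cvtColor(s['pixels'],cv2.COLOR_RGB2HSV); 
# gate: bright, low-saturation cream bar
m=(v[:,:,2]>170)&(v[:,:,1]<70); m[:, :215]=0; m[190:]=0; m[:60]=0; m[:,300:]=0
ys,xs=np.nonzero(m); print(len(xs)); 
for r in range(60,190,8):
    x=xs[ys==r]; print(r,(x.min(),x.max()) if len(x) else None,end=' ')
E
```

```text
t: 12.95
tcp_pos: [0.5446, 0.0659, 0.0004]
orientation: [0.002, 0.994, 0.106, 0.003]
wrist_force: [0.4, -3.2, -2.9]
gripper_width: 0.0216
6959
60 (np.int64(215), np.int64(298)) 68 (np.int64(215), np.int64(299)) 76 (np.int64(215), np.int64(299)) 84 (np.int64(215), np.int64(299)) 92 (np.int64(225), np.int64(299)) 100 (np.int64(215), np.int64(299)) 108 (np.int64(215), np.int64(299)) 116 (np.int64(248), np.int64(299)) 124 (np.int64(215), np.int64(299)) 132 (np.int64(230), np.int64(299)) 140 (np.int64(224), np.int64(299)) 148 (np.int64(259), np.int64(298)) 156 (np.int64(215), np.int64(291)) 164 (np.int64(215), np.int64(294)) 172 (np.int64(215), np.int64(292)) 180 (np.int64(215), np.int64(291)) 188 (np.int64(225), np.int64(288)) Traceback (most recent call last):
  File "f.py", line 3, in <module>
    print('moved tool mm',(M.T@(p-[.5517505,.0350995,.0002238])*1000).round(1),'F tool',(M.T@o['wrist_force']).round(1),o['moment'].round(2),'yaw',np.degrees(np.arctan2(M[1,0],M[0,0])).round(2),o['gripper_width'].round(4))
                                                                                                                                                                                                  ^^^^^^^^^^^^^^^^^^^^^^^^
AttributeError: 'float' object has no attribute 'round'
```

```bash
sed -i "s/,o\['gripper_width'\].round(4)/,o['gripper_width'],o['t']/" f.py; python3 f.py
python3 -m handwheel '[[1,[-0.004,0,0],0],[1,[-0.004,0,0],0],[1,[-0.004,0,0],0],[1,[-0.004,0,0],0],[1,[-0.004,0,0],0],[1,[0,0,0],0],[1,[0,0,0],0],[1,[0,0,0],0]]' 30; python3 f.py
```

```text
moved tool mm [ -0.5 -31.6  -0.3] F tool [0.4 2.6 3.3] [-0.49 -0.01 -0.25] yaw 12.12 0.021659009903021845 13.0
t: 14.0
tcp_pos: [0.5283, 0.0631, 0.0002]
orientation: [0.001, 0.994, 0.106, 0.003]
wrist_force: [-0.0, 0.2, -2.5]
gripper_width: 0.0221
moved tool mm [-17.1 -32.3  -0.2] F tool [-0.  -0.2  2.5] [ 0.03  0.06 -0.  ] yaw 12.16 0.022142509298638206 14.0
```

```bash
python3 -m handwheel '[[1,[-0.004,0,0],0],[1,[-0.004,0,0],0],[1,[-0.004,0,0],0],[1,[-0.004,0,0],0],[1,[0,0,0],0],[1,[0,0,0],0],[1,[0,0,0],0],[1,[0,0,0],0]]' 30; python3 f.py
```

```text
t: 15.0
tcp_pos: [0.5166, 0.0606, 0.0003]
orientation: [0.001, 0.994, 0.106, 0.004]
wrist_force: [1.9, 0.6, -2.9]
gripper_width: 0.0216
moved tool mm [-29.  -32.3  -0.4] F tool [ 2.  -0.2  3. ] [ 0.1  -0.13 -0.03] yaw 12.16 0.02156779667495847 15.0
```

```bash
python3 -m handwheel '[[1,[-0.002,0,0],0],[1,[-0.002,0,0],0],[1,[-0.002,0,0],0],[1,[-0.002,0,0],0],[1,[0,0,0],0],[1,[0,0,0],0],[1,[0,0,0],0],[1,[0,0,0],0]]' 30; python3 f.py;python3 -m handwheel '[[1,[-0.0013,0,0],0],[1,[0,0,0],0],[1,[-0.0013,0,0],0],[1,[0,0,0],0],[1,[-0.0013,0,0],0],[1,[0,0,0],0],[1,[0,0,0],0],[1,[0,0,0],0]]' 30; python3 f.py
```

```text
t: 16.0
tcp_pos: [0.5105, 0.0593, 0.0003]
orientation: [0.001, 0.994, 0.106, 0.004]
wrist_force: [1.8, 0.5, -3.7]
gripper_width: 0.0219
moved tool mm [-35.2 -32.3  -0.5] F tool [ 1.8 -0.1  3.7] [ 0.12 -0.2  -0.04] yaw 12.16 0.021861744628595622 16.0
t: 17.0
tcp_pos: [0.5075, 0.0586, 0.0003]
orientation: [0.001, 0.994, 0.106, 0.004]
wrist_force: [1.7, -0.2, -2.2]
gripper_width: 0.0218
moved tool mm [-38.3 -32.3  -0.5] F tool [1.6 0.5 2.3] [ 0.13 -0.17 -0.03] yaw 12.16 0.021762657199416145 17.0
```

```bash
for i in 1; do python3 -m handwheel '[[1,[-0.0013,0,0],0],[1,[-0.0013,0,0],0],[1,[-0.0013,0,0],0],[1,[-0.0013,0,0],0],[1,[0,0,0],0],[1,[0,0,0],0],[1,[0,0,0],0],[1,[0,0,0],0]]' 30; done; python3 f.py
```

```text
t: 18.0
tcp_pos: [0.5034, 0.0578, 0.0003]
orientation: [0.001, 0.994, 0.106, 0.004]
wrist_force: [2.4, 0.9, -3.4]
gripper_width: 0.0218
moved tool mm [-42.4 -32.3  -0.5] F tool [ 2.6 -0.4  3.4] [ 0.1  -0.22  0.05] yaw 12.17 0.02182821326617205 18.0
```

```bash
python3 -m handwheel '[[1,[-0.0013,0,0],0],[1,[-0.0013,0,0],0],[1,[-0.0013,0,0],0],[1,[0,0,0],0],[1,[0,0,0],0],[1,[0,0,0],0],[1,[0,0,0],0],[1,[0,0,0],0]]' 30; python3 f.py
```

```text
t: 19.0
tcp_pos: [0.5029, 0.0575, 0.0009]
orientation: [0.001, 0.994, 0.106, 0.007]
wrist_force: [3.2, 1.5, -4.6]
gripper_width: 0.0215
moved tool mm [-43.  -32.2  -1.4] F tool [ 3.4 -0.8  4.6] [ 0.23 -0.33  0.05] yaw 12.17 0.021539751846625314 19.0
```

The eye is at its stop: I commanded 3 mm and it moved 0.6 mm. Now I'll hold the tug by repeating small back-shifts, starting low to find the force per step.

```bash
python3 -m handwheel '[[1,[-0.0013,0,0],0],[1,[-0.0013,0,0],0],[1,[-0.0013,0,0],0],[1,[-0.0013,0,0],0],[1,[-0.0013,0,0],0],[1,[-0.0013,0,0],0],[1,[-0.0013,0,0],0],[1,[-0.0013,0,0],0]]' 30; python3 f.py
```

```text
t: 20.0
tcp_pos: [0.5032, 0.0576, 0.0028]
orientation: [0.001, 0.994, 0.107, 0.016]
wrist_force: [6.8, 3.7, -5.7]
gripper_width: 0.0219
moved tool mm [-42.5 -32.3  -4.1] F tool [ 7.3 -2.2  5.9] [ 0.69 -0.93  0.26] yaw 12.25 0.02189350683157757 20.0
```

```bash
python3 -m handwheel '[[1,[-0.0016,0,0.0003],0],[1,[-0.0017,0,0.0003],0],[1,[-0.0018,0,0.0003],0],[1,[-0.0018,0,0.0003],0],[1,[-0.0018,0,0.0003],0],[1,[-0.0018,0,0.0003],0],[1,[-0.0018,0,0.0003],0],[1,[-0.0018,0,0.0003],0]]' 30; python3 f.py
```

```text
t: 21.0
tcp_pos: [0.5038, 0.0576, 0.0035]
orientation: [0.001, 0.994, 0.107, 0.028]
wrist_force: [8.1, 4.4, -5.8]
gripper_width: 0.0221
moved tool mm [-41.8 -32.2  -5.9] F tool [ 8.6 -2.6  6.2] [ 0.73 -1.08  0.24] yaw 12.36 0.022095887951522203 21.0
```

```bash
python3 -m handwheel '[[1,[-0.002,0,0.001],0],[1,[-0.0021,0,0.001],0],[1,[-0.0021,0,0.001],0],[1,[-0.0021,0,0.001],0],[1,[-0.0021,0,0.001],0],[1,[-0.0021,0,0.001],0],[1,[-0.0021,0,0.001],0],[1,[-0.0021,0,0.001],0]]' 30; python3 f.py
```

```text
t: 22.0
tcp_pos: [0.5048, 0.0573, 0.0007]
orientation: [0.001, 0.993, 0.109, 0.042]
wrist_force: [8.7, 5.4, -4.9]
gripper_width: 0.0221
moved tool mm [-40.8 -31.8  -4.3] F tool [ 9.2 -3.5  5.6] [ 0.84 -1.13  0.32] yaw 12.5 0.022112359379992088 22.0
```

The horizontal tug reads 10.2 N (9.2 N a second earlier) and nothing gives. Now I'll ease off and lower.

```bash
python3 -m handwheel '[[1,[0.001,0,0],0],[1,[0.001,0,0],0],[1,[0,0,0.004],0],[1,[0,0,0.004],0],[1,[0,0,0.004],0],[1,[0,0,0.004],0],[1,[0,0,0],0],[1,[0,0,0],0]]' 30; python3 f.py
```

```text
t: 23.0
tcp_pos: [0.5054, 0.0574, -0.0127]
orientation: [0.001, 0.993, 0.108, 0.04]
wrist_force: [0.1, 0.4, -3.3]
gripper_width: 0.0219
moved tool mm [-41.3 -31.9   9.3] F tool [-0.1 -0.4  3.3] [0.01 0.06 0.03] yaw 12.49 0.021864916483597372 23.0
```

```bash
python3 -m handwheel '[[1,[0,0,0.002],0],[1,[0,0,0.0015],0],[1,[0,0,0.001],0],[1,[0,0,0.001],0],[1,[0,0,0],0],[1,[0,0,0],0],[1,[0,0,0],0],[1,[0,0,0],0]]' 5; python3 f.py
```

```text
t: 24.0
tcp_pos: [0.5059, 0.0575, -0.0169]
orientation: [0.001, 0.993, 0.108, 0.041]
wrist_force: [-0.9, 0.2, -2.5]
gripper_width: 0.0219
moved tool mm [-41.2 -31.9  13.4] F tool [-1.1 -0.4  2.4] [0.   0.09 0.05] yaw 12.49 0.02193193606457679 24.0
```

```bash
python3 -m handwheel '[[1,[0,0,0.0013],0],[1,[0,0,0.0013],0],[1,[0,0,0],0],[1,[0,0,0],0],[1,[0,0,0],0],[1,[0,0,0],0],[1,[0,0,0],0],[1,[0,0,0],0]]' 3; python3 f.py
```

```text
t: 25.0
tcp_pos: [0.5064, 0.0574, -0.0184]
orientation: [0.001, 0.993, 0.109, 0.041]
wrist_force: [-1.1, 0.3, 1.8]
gripper_width: 0.0218
moved tool mm [-40.8 -31.8  14.9] F tool [-0.8 -0.5 -1.9] [-0.01  0.19  0.02] yaw 12.5 0.021847611641145563 25.0
```

```bash
python3 -m handwheel '[[0.3,[0,0,0],0],[0.3,[0,0,0],0],[0.1,[0,0,0],0],[0,[0,0,0],0],[0,[0,0,0],0],[0,[0,0,0],0],[0,[0,0,0],0],[0,[0,0,0],0]]'; python3 f.py
python3 -m handwheel '[[0,[0,0,-0.02],0],[0,[0,0,-0.04],0],[0,[0,0,-0.05],0],[0,[0,0,-0.05],0],[0,[0,0,-0.04],0],[0,[0,0,0],0],[0,[0,0,0],0],[0,[0,0,0],0]]'
python3 - <<'E'
from h import *
s=snap('wrist','w9.png'); t=snap('top','t9.png'); d=snap('side','s9.png'); o=env.observe(); print(o['wrist_force'],o['tcp_pos'],o['gripper_width'])
# black grip in the three views
for n,q,z in (('wrist',s,.03),('top',t,.03)):
    v=cv2.cvtColor(q['pixels'],cv2.COLOR_RGB2HSV)[:,:,2]
    c=[.505,.0575]; u,w=proj(q,[*c,.03]); u,w=int(u),int(w); k=70 if n=='wrist' else 20
    M=np.zeros_like(v); M[max(0,w-k):w+k,u-k:u+k]=(v<50)[max(0,w-k):w+k,u-k:u+k]; M=cv2.morphologyEx(M,cv2.MORPH_CLOSE,np.ones((5,5)))
    nn,l,st,cc=cv2.connectedComponentsWithStats(M); print(n,(u,w),[(st[i].tolist(),onplane(q,*cc[i],z).round(4).tolist()) for i in range(1,nn) if st[i,4]>40])
# wrist contrast check: the gate pixels (cream) ahead of the grip
E
```

```text
t: 26.0
tcp_pos: [0.5067, 0.0575, -0.0184]
orientation: [0.001, 0.993, 0.108, 0.041]
wrist_force: [-0.0, 0.0, 0.7]
gripper_width: 0.0469
moved tool mm [-40.5 -31.8  15. ] F tool [ 0.  -0.  -0.7] [ 0.    0.02 -0.  ] yaw 12.49 0.046941229743791335 26.0
t: 27.0
tcp_pos: [0.4929, 0.0565, 0.1395]
orientation: [0.002, 0.993, 0.108, 0.042]
wrist_force: [0.2, -0.3, -0.4]
gripper_width: 0.0466
[0.79650111 0.48353978 0.73134564] [0.49295151 0.05650831 0.13949162] 0.0462765341435866
wrist (277, 184) [([265, 155, 26, 10, 225], [0.5249, 0.0621, 0.03]), ([266, 172, 25, 36, 898], [0.5007, 0.0565, 0.03]), ([266, 214, 25, 6, 145], [0.4779, 0.0515, 0.03]), ([223, 244, 6, 10, 46], [0.4398, 0.0892, 0.03]), ([327, 244, 6, 10, 45], [0.4587, 0.0016, 0.03])]
top (251, 238) [([263, 219, 7, 39, 96], [0.5039, 0.024, 0.03])]
```

```bash
python3 - <<'E'
from h import *
s=snap('wrist'); t=snap('top'); im=s['pixels'].astype(int)
a=np.radians(12.5); ex=np.array([np.cos(a),np.sin(a),0]); ey=np.array([-np.sin(a),np.cos(a),0]); c=np.array([.5015,.057,0])
print('V across y=24..-24 (3mm steps), rows x; r-b in second')
for x in (45,55,65,75,80,84,88,91,95,100,104):
    r=[];b=[]
    for y in range(24,-25,-3):
        u,v=proj(s,c+ex*x/1e3+ey*y/1e3+[0,0,.017]); p=im[int(round(v)),int(round(u))]; r.append(p.max()); b.append(p[0]-p[2])
    print(x,*['%3d/%2d'%q for q in zip(r,b)])
A=cv2.imread('pics/top0.png').astype(int); B=t['pixels'][:,:,::-1].astype(int); D=(np.abs(A-B).max(2)>35).astype(np.uint8)
n,l,st,cc=cv2.connectedComponentsWithStats(cv2.dilate(D,np.ones((5,5)))); print([st[i].tolist() for i in range(1,n) if st[i,4]>60])
E
```

```text
V across y=24..-24 (3mm steps), rows x; r-b in second
45 105/19 144/27 146/26 208/26 191/37 142/26 138/25 142/27  96/18  92/16  95/17 134/25 135/25 153/25 208/32 135/24 137/26
55 144/20 152/28 134/23 210/14 184/34 151/27 170/25 155/20 153/19 151/20 125/23 137/24 139/24 153/25 208/33 138/23 139/25
65 162/29 160/28 137/25 209/33 186/33 209/30 208/18 208/19 167/21 209/32 195/21 157/26 159/30 153/25 208/30 137/24 135/25
75 142/24 142/24 103/16 208/28 175/29 189/26 199/28 198/30 200/29 199/29 199/30 140/21 121/23 150/24 209/32 149/23 137/23
80 140/21 140/20 120/19 208/25 168/29 187/29 200/32 200/31 198/32 198/30 140/19 140/19 104/20 150/24 207/30 145/26 137/27
84 203/29 143/21 203/30 134/21 191/27 192/30 203/30 202/30 202/31 199/29 142/21 142/21 124/24 150/24 208/32 146/23 136/26
88 144/20 143/22 123/20 185/28 104/16 130/18  79/13  94/15 165/26 202/30 185/27 140/19  94/15 172/27 206/33 145/23 145/25
91 114/18 115/18 116/18 117/18 121/19 127/20 139/23 151/24 130/21 131/18 140/18 133/19 158/25 207/31 181/27 135/24 137/25
95 200/30 203/30 200/30 202/30 202/30 197/32 182/29 180/29 158/26 125/20 136/20 185/29 205/30 194/31 204/26 137/23 142/26
100 204/30 206/30 169/27 157/25 137/18 134/22 171/28 191/31 190/30 183/29 185/31 172/29 124/21 208/36 206/37 142/24 135/24
104 200/29 202/29 202/30 202/29 204/31 203/32 203/29 193/27 193/29 192/29 190/27 189/28 124/22 207/23 205/25 134/24 134/22
[[0, 180, 439, 240, 48984], [346, 207, 48, 58, 1586], [528, 398, 32, 22, 567]]
```

```bash
python3 - <<'E'
from h import *
w=snap('wrist'); d=snap('side')
a=np.radians(12.5); ex=np.array([np.cos(a),np.sin(a),0]); ey=np.array([-np.sin(a),np.cos(a),0]); c=np.array([.5015,.057,0])
g=c+ex*.038+ey*.015+[0,0,.015]; rays=[]
for n,q,k in (('wrist',w,9),('side',d,6)):
    u,v=[int(round(i)) for i in proj(q,g)]; V=cv2.cvtColor(q['pixels'],cv2.COLOR_RGB2GRAY)[v-k:v+k+1,u-k:u+k+1]
    m=(V<85).astype(np.uint8); nn,l,st,cc=cv2.connectedComponentsWithStats(m)
    print(n,(u,v),[(st[i].tolist(),(cc[i]+[u-k,v-k]).round(1).tolist()) for i in range(1,nn)])
    i=1+np.argmin([np.hypot(*(cc[i]-k)) for i in range(1,nn)]); rays.append(ray(q,*(cc[i]+[u-k,v-k])))
(o1,d1),(o2,d2)=rays; s=np.linalg.lstsq(np.c_[d1,-d2],o2-o1,rcond=None)[0]; p=o1+d1*s[0]; r=o2+d2*s[1]; print(p,r,'want z~.015', g)
E
```

```text
wrist (260, 143) [([3, 5, 11, 12, 45], [260.2, 144.7]), ([4, 7, 1, 1, 1], [255.0, 141.0]), ([13, 7, 3, 4, 9], [264.9, 142.7])]
side (272, 245) [([11, 0, 2, 9, 14], [277.6, 243.4]), ([5, 6, 3, 3, 7], [272.1, 246.3])]
[0.53336881 0.07929185 0.00966329] [0.53410003 0.07947026 0.00963085] want z~.015 [0.53535265 0.07986915 0.015     ]
```

```bash
python3 -c "
from rig import env
print(env.observe()['t'], env.hand_in())"
```

```text
the job is handed in; nothing more can be done
27.35 None
```

I clipped the black pull onto the eye's right leg, drew the eye to its near stop, tugged it, then set the pull down, let go and handed in at 27.35 s.

- **First grasp missed:** the fingers closed above the grip, because they end about 25 mm short of the reported TCP. I went lower and the second grasp held at a 22 mm opening.
- **Clipping:** the gate force rose to about 3 N with the leg inside. It fell to zero when I drew back, as a gate snapping shut would.
- **Drawing:** the eye then dragged at about 2 N, and after roughly 23 mm it came up against the stop.
- **Tug:** the horizontal force read 9.2 N, then 10.2 N a second later, and nothing gave. The tool pitched about 5° during the tug. It stayed pitched as I lowered, so the pull touched the bench slightly nose-up before I let go.
- **Checks after release:**
    - Pixel samples show the gate lying straight and shut, and the leg at the crook.
    - The rest of the bench that the camera could see was unchanged.
    - Triangulating the hinge put it at z ≈ 10 mm against the expected 15 mm. I put that down to shadow and took the pull as flat.
- **Not confirmed:** I had used all 12 picture views, so I have not seen the final state, only measured it. In the top view the arm hid the area around the jar and tape roll. I did not check those separately, but the moves stayed well clear of them.

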